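Hang the parts rack on the two snap hooks

TASK

Pick up the aluminium parts rack by its yellow handle and hang its rod on both hooks of the low blue stand. Press gently downwards until both ends have snapped past the orange spring catches and lie home in the hooks, make sure of both while you still hold it, and only then let go. Leave the other things on the bench alone.

Things in the scene. Friction and masses are not known exactly. Their poses are not given: they have to be found in the camera images.
- rack: Rack, 0.28 to 0.42 kg: aluminium tray 70 (x) x 264 (y) x 32 mm; end plates 4 mm thick, 40 mm wide at y = +-130 mm, 105 mm high, carry a steel rod along y. A yellow handle block, 14 mm (x) x 60 mm (y), stands on the rod's middle from z = 104 to 150 mm. Origin: centre of its underside, z up; it stands upright on the bench. Centre of mass under the handle. May be hung either way round.
- rod_a (a point): Point on the axis of the rack's rod at the rack's y = +147 mm, z = 100 mm, which belongs over the middle of a hook. The rod is 10 mm thick and ends in discs 16 mm across, from |y| = 162 to 166 mm. Axes as the rack's.
- rod_b (a point): The same at the rack's y = -147 mm, which belongs over the other hook.
- stand: Fixed blue perforated panel 16 mm thick (x), 420 mm wide (y), 185 mm high, upright on the bench, with a bar of two dark steel hooks 14 mm wide (y) at y = +-147 mm. Origin: centre of its underside; x points from the panel to the side with the hooks (away from the robot), z up. Pressing on it or the hooks with much over 25 N would bend them.
- seat_left (a point): Nominal home of the rod's axis in the hook at the stand's y = +147 mm: x = 80 mm, z = 165 mm of the stand, its axes. The hooks' bar is clamped by hand up to 15 mm higher or lower than this, and either hook 2 mm more; else exact. The hook's throat is open upwards, 13 mm wide (x), centred here, with 45 degree flares 16 to 26 mm above home, 30 mm wide at the top.
- seat_right (a point): The same for the hook at y = -147 mm. In each hook an orange sprung roller, 18 mm wide (y), juts into the throat from the +x side. A rod laid in rests on it 14 mm above home; pushed with some 5 to 8 N a hook (8 to 14 N on both beyond the rack's weight) it yields, then comes back over the rod, which goes on down to the hook's rigid floor.
- bottle: Bystander: clear bottle, 60 mm across, 170 mm high. Origin: centre of its underside.
- tape: Bystander: green roll of tape lying flat, 90 mm across, 45 mm high. Origin: centre of its underside.
- tin: Bystander: white tin, 100 mm across, 120 mm high. Origin: centre of its underside.
- carton: Bystander: cardboard carton 110 x 90 x 60 mm. Origin: centre of its underside.
- driver: Bystander: screwdriver lying on the bench. Origin: on its underside, near its middle.
- cup: Bystander: blue cup, 70 mm across, 80 mm high. Origin: centre of its underside.
- pin_left (a joint): Travel (m) of a small green tell-tale pin, 18 mm wide, in the floor of the left hook: 0 when up, 0.005 when the rod lies home on the hook's floor and has pushed it down (under 1 N). It does not tell the hook's height.
- pin_right (a joint): The same for the right hook.

How it is judged:
By the outcome, as a careful person would: the job done as asked, in the order asked, and still so for the second after the job is handed in, with the robot touching nothing.
It also fails if it takes over 54 s, if anything falls off the work surface, if the arm or the gripper's body presses on something with over 40 N, if the wrist force passes 120 N, or if a joint passes its speed limit or range.

ROBOT

A 6-joint arm with a two-finger parallel gripper is mounted at the origin on the work surface. World frame = base frame: x ahead of the robot, y to its left, z up, the work surface at z = 0. Lengths are in mm, angles in rad, forces in N, time in s.
With the tool pointing down it reaches from about 350 to 875 mm from the base axis. Payload 4.2 kg.
Tool frame: the origin (TCP) lies at the very end of the fingers, on their centre line; the grasp point (between the pads) lies 19 mm behind it; z points along the fingers, y is the line along which they close (so a half turn about z gives the same grasp; the last joint's range is limited). The gripper opens to 85 mm and grips with 20 to 120 N. Pads are 22 mm wide; open, the fingers measure 114 mm over their backs; the gripper's body (76 mm by 85 mm) begins 54 mm behind the grasp point. The pads swing forward as they close: fully open they stand 13 mm farther back than shut.
Start: joints at [1.439, 0.385, 0.008, 0, -1.194, -0.259], TCP at [238.047, 577.869, 231.312] pointing down, gripper open.
Joint ranges: [-3.14, 3.14], [-1.21, 2.06], [-1.07, 1.41], [-3.16, 2.05], [-2.99, -0.16], [-3.1, 3.1]. Speed limits (rad/s): [2.79, 2.79, 3.14, 3.14, 3.14, 3.14].

INTERFACE

Orientations are given as a unit quaternion [x, y, z, w].
In Python, from bench import arm, optics gives the robot as it stands. The module is installed in compiled form; this text tells all that it offers.
- The arm moves only by the tool step_arm, never from a script. Its argument "motion" is a list of rows, each an object with "dr": the turn, a rotation vector about the tool's x, y, z in units of 8 degrees (1.0 is 8 degrees), a list of three; "slide": the shift along the tool's x, y, z in mm, a list of three; "jaw": the finger opening in mm, from 0 to 85.4. A call has exactly 8 rows; each row is the pose to reach, as a shift and turn from the pose commanded when the call began, along the tool's axes at that moment; what a row does not reach only later rows make up. A row lasts 1/8 s, in which the tool goes at most 62.5 mm and 10.7 degrees, less where a joint would pass 70% of its speed; a pose out of reach is approached as far as the arm can. A call with a gripper value outside its range is refused whole. The fingers move at their own pace and stop on an object; the grip force is fixed at half the most. Time passes only in rows, so rows that repeat a pose let the fingers close, or fill a call up. It gives the time, the measured TCP pose, the force, the opening and the grip force at its end, in the units of the state.
- arm.read_state(): the state, without advancing time (a new reading comes with each control period).
- optics.get_image(name): name is "side" or "top"; returns the picture (400x640x3 uint8, blue, green, red); there is no depth.
- optics.camera_info(name): a dict with "camera_matrix" (3x3 intrinsics, pixels), "view" (4x4, takes a point from world to camera coordinates). Camera axes: x right, y up, looking along -z (the intrinsics and any distortion apply to the point x, -y, -z); pixel columns grow to the right and rows downward; lengths in mm; the calibration is good to about 2 mm. A picture is of the moment at which its call begins. camera_info takes no time and is no camera call.
- arm.job_done(): hands the job in; it is judged then, once.
The state is a dict: "clock": time; "joints": joint angles; "joint_vel": joint speeds; "joint_efforts": joint torques, N m; "position": TCP position; "ee_rot": TCP orientation; "contact_force": force on the tool from outside, world axes, zero at the start; "wrist_torque": the same for the moment, N m; "gripper_width": finger opening in mm; "grasp_force": force on a finger pad.
Only numpy, scipy, OpenCV 4.12 (cv2) and the standard library are available. Lean on these libraries where they do the work, as an engineer would, in place of code of your own. Each camera call takes 0.05 s, during which the arm holds its last target. There are 200 camera calls.

## Working session

There is one attempt and no reset: what is moved stays moved. The work goes in short steps, Python scripts to look and compute and a tool call to move; the robot and the scene stay as the last step left them, time stands still between calls to the robot, and variables do not carry over. Pictures are saved under pics/ and viewed, at most 10 in all, crops included, and the job is handed in when it is done.

Besides the shell and the picture viewer there is one more tool, called after "Call:" as name(argument=value, ...), one argument or row to a line, values as JSON. step_arm: Moves the arm, as the interface text tells. Its arguments: {"type":"object","properties":{"motion":{"type":"array","items":{"type":"object","properties":{"dr":{"type":"array","items":{"type":"number"}},"slide":{"type":"array","items":{"type":"number"}},"jaw":{"type":"number"}}}}},"required":["motion"]}

```bash
mkdir -p pics; python3 - <<'E'
from bench import arm, optics
import cv2,json
for n in("side","top"):
    cv2.imwrite(f"pics/{n}0.png",optics.get_image(n)); i=optics.camera_info(n); print(n,{k:(v.tolist() if hasattr(v,'tolist') else v) for k,v in i.items()})
print(arm.read_state())
E
```

```text
side {'camera_matrix': [[378.7352092702322, 0.0, 320.16802390067824], [0.0, 378.7352092702322, 195.90624485074838], [0.0, 0.0, 1.0]], 'view': [[0.7642119376274364, -0.644932191199673, -0.006525575998141652, -453.65480340687526], [0.5041923189159769, 0.5910716586696545, 0.6296224264300256, -384.1534624599458], [-0.4022066880769749, -0.4844551197705433, 0.776873874573125, -835.8478506315222], [0.0, 0.0, 0.0, 1.0]]}
top {'camera_matrix': [[494.2692386073685, 0.0, 317.76402824751557], [0.0, 494.2692386073685, 197.78859513123422], [0.0, 0.0, 1.0]], 'view': [[-0.028757328391110733, -0.9995444603130234, -0.009159034957508694, 19.325863722965234], [0.996178784232291, -0.029414035670493523, 0.08223529869253006, -597.9917051319662], [-0.0824672414312527, -0.006759168818869935, 0.9965708543438332, -1660.724020701188], [0.0, 0.0, 0.0, 1.0]]}
{'clock': 0.1, 'joints': array([ 1.43864934e+00,  3.85480889e-01,  6.76111188e-03, -4.32682850e-04,
       -1.19400438e+00, -2.58623218e-01]), 'joint_vel': array([ 7.54840015e-04, -7.22694675e-04,  3.13769013e-03,  1.67587601e-03,
       -1.09004268e-03, -5.52121036e-05]), 'joint_efforts': array([-7.65822679e-04, -3.93317986e+01,  1.88929796e+01,  4.19798568e+00,
       -2.60668436e-03,  5.48660296e-06]), 'position': array([237.83530681, 577.41282138, 230.33003682]), 'ee_rot': array([ 9.80957007e-01, -1.94222504e-01, -1.39770575e-04,  9.74698308e-04]), 'contact_force': array([-0.47706072,  0.16762308, -1.11095876]), 'wrist_torque': array([ 0.0008064 , -0.01357796,  0.01951153]), 'grasp_force': 0.0, 'gripper_width': 85.17612037573566}
```

View pics/side0.png

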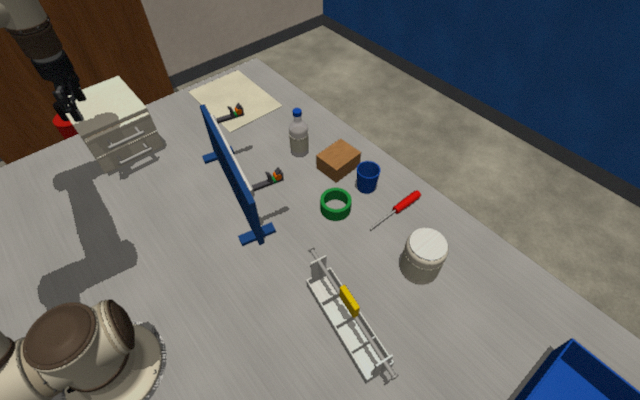

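View pics/top0.png

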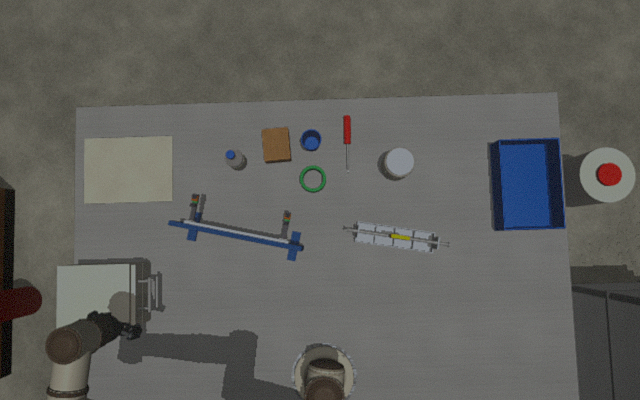

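The top view shows the stand around px (240,235) with hooks at (195,203) and (287,218), and the rack around (397,237) with its handle at (401,237). The side view shows the hooks at (238,111) and (278,176). Next I'll enlarge both.

```bash
python3 - <<'E'
import cv2,numpy as np
t=cv2.imread("pics/top0.png");s=cv2.imread("pics/side0.png")
z=lambda im,x0,y0,w,h,k:cv2.resize(im[y0:y0+h,x0:x0+w],None,fx=k,fy=k,interpolation=cv2.INTER_CUBIC)
cv2.imwrite("pics/topz.png",np.vstack([z(t,160,185,160,80,5)[:, :800],z(t,330,215,133,32,6)[:,:].copy() if 0 else np.pad(z(t,335,217,130,40,5),((0,0),(0,150),(0,0)))]))
cv2.imwrite("pics/sidez.png",np.hstack([z(s,195,90,100,150,4),z(s,300,240,100,140,4)[:600] if 0 else np.pad(z(s,300,240,100,140,4),((0,40),(0,0),(0,0)))]))
E
```

```text
(no output)
```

View pics/topz.png

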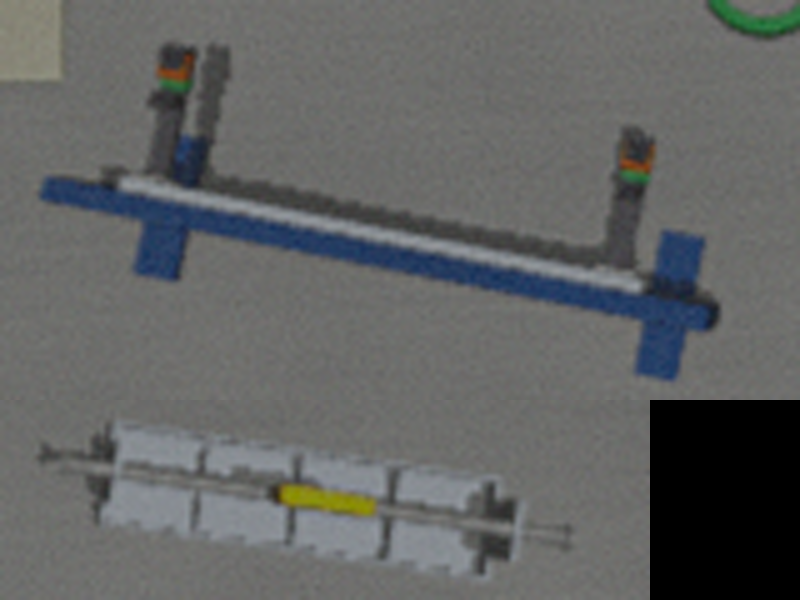

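View pics/sidez.png

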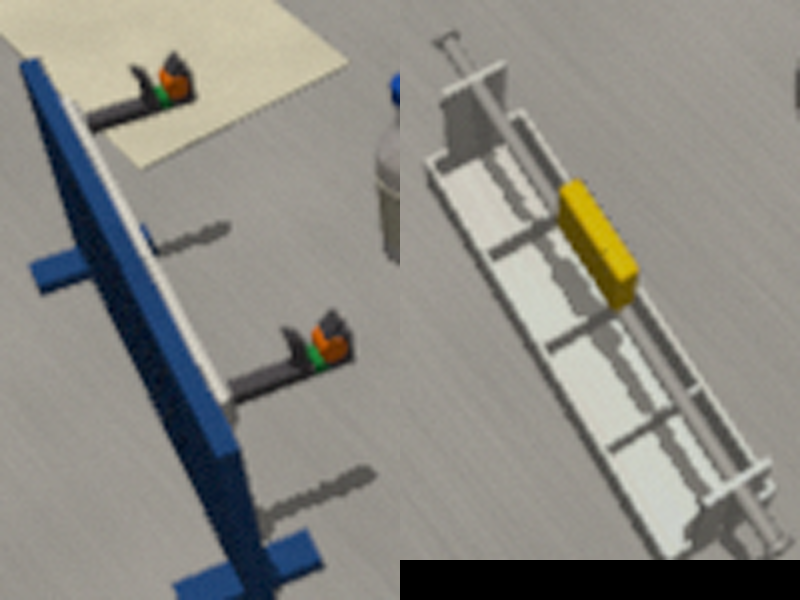

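The crops give the rod ends, the handle top, the panel top edge and the hook features. I'll fit both poses from these.

```bash
cat > geo.py <<'E'
import numpy as np
from scipy.optimize import least_squares
from bench import optics
C={n:optics.camera_info(n) for n in("top","side")}
def proj(n,p):
    K,V=np.array(C[n]["camera_matrix"]),np.array(C[n]["view"])
    c=V[:3,:3]@p+V[:3,3]; q=K@[c[0],-c[1],-c[2]]; return q[:2]/q[2]
def T(s,p):  # s=x,y,yaw(,z)
    c,si=np.cos(s[2]),np.sin(s[2]); return np.array([s[0]+c*p[0]-si*p[1],s[1]+si*p[0]+c*p[1],p[2]])
def fit(obs,s0):
    f=lambda s:np.concatenate([proj(n,T(s,np.array(p,float)))-uv for n,p,uv in obs])
    r=least_squares(f,s0,loss="soft_l1"); return r.x,r.fun.reshape(-1,2)
E
cat > m1.py <<'E'
from geo import *
np.set_printoptions(precision=2,suppress=True)
t1=lambda u,v:np.array([160+u/5-.4,185+v/5-.4]); t2=lambda u,v:np.array([335+u/5-.4,217+(v-400)/5-.4])
s1=lambda u,v:np.array([195+u/4-.4,90+v/4-.4]); s2=lambda u,v:np.array([300+(u-400)/4-.4,240+v/4-.4])
# rack: y+ is world +y (left in top)
rack=[("top",(0,164,100),t2(45,455)),("top",(0,-164,100),t2(570,535)),("top",(0,30,150),t2(279,494)),("top",(0,-30,150),t2(377,507)),
("side",(0,165,100),s2(446,40)),("side",(0,-165,100),s2(779,545)),("side",(-7,30,150),s2(561,188)),("side",(7,30,150),s2(579,181)),("side",(7,-30,150),s2(637,265)),("side",(-7,-30,150),s2(614,278))]
print("rack",*fit(rack,[500,-150,-.1]))
st=[("top",(0,210,185),t1(42,190)),("top",(0,-210,185),t1(716,312)),
("side",(-8,210,185),s1(22,65)),("side",(8,210,185),s1(41,60)),("side",(8,-210,185),s1(238,440)),("side",(-8,-210,185),s1(215,455))]
S,r=fit(st,[550,250,-.1]);print("stand",S,r)
for y in(147,-147):
  for z in(150,165,180):
    p=T(S,np.array([80,y,z]));a,b=proj("top",p),proj("side",p)
    print(y,z,p,"topcrop",(a+.4-[160,185])*5,"sidecrop",(b+.4-[195,90])*4)
E
python3 m1.py
```

```text
rack [ 460.07 -252.25   -0.18] [[ 3.52  1.15]
 [-0.73  0.03]
 [-0.1  -0.71]
 [-0.68 -0.5 ]
 [-0.4  -0.59]
 [-0.21  0.89]
 [-1.36 -0.58]
 [-0.23 -1.92]
 [ 1.14  0.63]
 [ 1.11  0.74]]
stand [479.23 260.34  -0.22] [[-0.29 -1.3 ]
 [-1.51  1.  ]
 [-0.91 -0.55]
 [-0.41 -0.86]
 [ 1.27  2.19]
 [ 0.64  0.91]]
147 150 [589.98 385.81 150.  ] topcrop [182.44  80.62] sidecrop [167.65 112.84]
147 165 [589.98 385.81 165.  ] topcrop [176.34  78.79] sidecrop [164.07  96.99]
147 180 [589.98 385.81 180.  ] topcrop [170.13  76.93] sidecrop [160.42  80.8 ]
-147 150 [524.45  99.21 150.  ] topcrop [637.8  171.03] sidecrop [319.82 373.58]
-147 165 [524.45  99.21 165.  ] topcrop [636.1  170.08] sidecrop [317.46 358.16]
-147 180 [524.45  99.21 180.  ] topcrop [634.36 169.1 ] sidecrop [315.05 342.36]
```

```bash
sed -i 's/^rack=\[("top",(0,164,100),t2(45,455)),/rack=[/' m1.py; cat >> m1.py <<'E'
import cv2
R,r=fit(rack,[460,-250,-.18]);print("rack",R,r)
def draw(n,x0,y0,w,h,k,W,H):
    im=cv2.imread(f"pics/{n}0.png");im=cv2.resize(im[y0:y0+h,x0:x0+w],None,fx=k,fy=k,interpolation=cv2.INTER_CUBIC)
    def L(s,a,b,col):
        q=[tuple(int(v) for v in ((proj(n,T(s,np.array(p,float)))+.5-[x0,y0])*k-.5)) for p in(a,b)];cv2.line(im,*q,col,1)
    for z in(0,32):
        P=[(-35,-132,z),(35,-132,z),(35,132,z),(-35,132,z)]
        for i in range(4):L(R,P[i],P[i-1],(0,0,255))
    L(R,(0,-166,100),(0,166,100),(255,0,255))
    P=[(-7,-30,150),(7,-30,150),(7,30,150),(-7,30,150)]
    for i in range(4):L(R,P[i],P[i-1],(0,0,255))
    for x in(-8,8):
        P=[(x,-210,185),(x,210,185),(x,210,0),(x,-210,0)]
        for i in range(4):L(S,P[i],P[i-1],(0,255,255))
    for y in(147,-147):L(S,(73.5,y,165),(86.5,y,165),(255,255,0));L(S,(80,y-9,165),(80,y+9,165),(255,255,0))
    out=np.zeros((H,W,3),np.uint8);out[:im.shape[0],:im.shape[1]]=im[:H,:W];return out
cv2.imwrite("pics/ov.png",np.vstack([np.hstack([draw("top",160,190,80,60,5,400,300),draw("top",235,205,80,60,5,400,300)]),np.hstack([draw("top",338,215,115,50,4,460,300),draw("side",300,240,100,140,2,340,300)])]))
E
python3 m1.py|tail -12
```

```text
-147 150 [524.45  99.21 150.  ] topcrop [637.8  171.03] sidecrop [319.82 373.58]
-147 165 [524.45  99.21 165.  ] topcrop [636.1  170.08] sidecrop [317.46 358.16]
-147 180 [524.45  99.21 180.  ] topcrop [634.36 169.1 ] sidecrop [315.05 342.36]
rack [ 459.68 -252.55   -0.17] [[-0.61 -0.01]
 [-0.01 -0.56]
 [-0.57 -0.41]
 [-0.64 -0.32]
 [-0.01  1.01]
 [-1.43 -0.34]
 [-0.31 -1.7 ]
 [ 1.14  0.82]
 [ 1.12  0.96]]
```

View pics/ov.png

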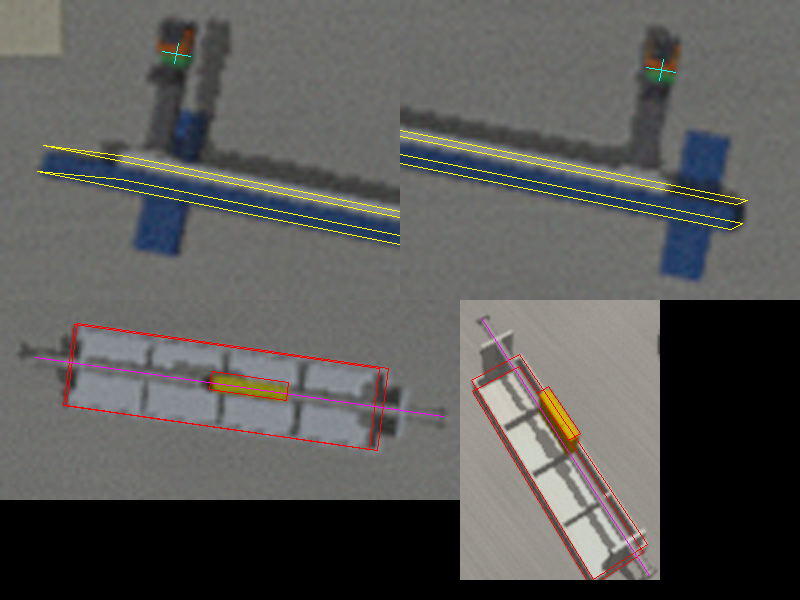

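The overlay matches the rack and hooks well, but the panel is a few pixels off in the middle. I'll measure the blue band and hook colours numerically.

```bash
cat > m2.py <<'E'
from geo import *
import cv2
im=cv2.imread("pics/top0.png").astype(int);B,G,R=im[...,0],im[...,1],im[...,2]
for c in range(165,308,8):
    print(c,[ (r,tuple(im[r,c])) for r in range(205,260) if B[r,c]>R[r,c]+25][:1],[r for r in range(205,260) if B[r,c]>R[r,c]+25])
for n in("top","side"):
    im=cv2.imread(f"pics/{n}0.png");h=cv2.cvtColor(im,cv2.COLOR_BGR2HSV)
    for nm,lo,hi in(("orange",(4,130,80),(18,255,255)),("green",(40,120,40),(85,255,255)),("yellow",(22,150,80),(34,255,255))):
        k,_,st,ce=cv2.connectedComponentsWithStats(cv2.inRange(h,lo,hi))
        print(n,nm,[(st[i].tolist(),ce[i].round(1).tolist()) for i in range(1,k) if 4<st[i][4]<400])
E
python3 m2.py
```

```text
165 [] []
173 [(221, (np.int64(94), np.int64(60), np.int64(47)))] [221, 222, 223, 224, 225]
181 [(222, (np.int64(57), np.int64(37), np.int64(27)))] [222, 223, 224, 225, 226]
189 [(224, (np.int64(106), np.int64(85), np.int64(75)))] [224, 225, 226, 227, 228, 229, 230, 231, 232, 233, 234, 235, 236, 237, 238, 239]
197 [(212, (np.int64(102), np.int64(73), np.int64(60)))] [212, 213, 214, 215, 216, 217, 219, 220, 221, 226, 227, 228, 229, 230]
205 [(227, (np.int64(114), np.int64(96), np.int64(88)))] [227, 228, 229, 230, 231]
213 [(229, (np.int64(109), np.int64(81), np.int64(69)))] [229, 230, 231, 232, 233]
221 [(231, (np.int64(92), np.int64(55), np.int64(36)))] [231, 232, 233, 234, 235]
229 [(232, (np.int64(101), np.int64(80), np.int64(67)))] [232, 233, 234, 235, 236]
237 [(234, (np.int64(90), np.int64(63), np.int64(44)))] [234, 235, 236, 237, 238]
245 [(236, (np.int64(93), np.int64(57), np.int64(36)))] [236, 237, 238, 239]
253 [(237, (np.int64(103), np.int64(78), np.int64(67)))] [237, 238, 239, 240, 241]
261 [(239, (np.int64(93), np.int64(62), np.int64(47)))] [239, 240, 241, 242]
269 [(240,
[... 363 characters left out ...]
, 248, 249, 250, 251, 252, 253, 254, 255, 256, 257, 258, 259]
301 [(246, (np.int64(64), np.int64(40), np.int64(32)))] [246, 247, 248, 249, 250]
top orange [([192, 196, 6, 5, 15], [195.3, 198.9]), ([284, 217, 6, 2, 11], [286.4, 217.5])]
top green [([300, 166, 26, 26, 201], [312.5, 178.1]), ([193, 201, 5, 2, 9], [195.2, 201.4]), ([286, 220, 4, 2, 5], [287.6, 220.2])]
top yellow [([391, 234, 19, 6, 67], [399.7, 236.6])]
side orange [([235, 107, 7, 7, 33], [237.9, 110.3]), ([52, 114, 5, 12, 13], [53.2, 119.5]), ([273, 172, 9, 8, 45], [276.8, 175.8])]
side green [([233, 112, 5, 5, 14], [235.3, 114.0]), ([272, 176, 5, 7, 18], [273.7, 179.3])]
side yellow [([339, 285, 21, 32, 314], [348.8, 300.5])]
```

```bash
cat > go.py <<'E'
# usage: go.py x y z [yaw of tool y, rad] [pitch tweak]: delta in tool axes from the present pose
import sys,numpy as np
from scipy.spatial.transform import Rotation as Ro
from bench import arm
np.set_printoptions(precision=3,suppress=True)
s=arm.read_state();R=Ro.from_quat(s["ee_rot"]);a=[float(v) for v in sys.argv[1:]]
print("t",s["clock"],"pos",s["position"],"F",s["contact_force"],"M",s["wrist_torque"],"w",s["gripper_width"],"g",s["grasp_force"],"q",s["joints"])
y=R.apply([0,1,0]);z=R.apply([0,0,1]);print("tool y yaw",np.arctan2(y[1],y[0]),"tool z",z)
if len(a)>=3:
    print("slide",R.inv().apply(np.array(a[:3])-s["position"]))
if len(a)>3:
    Y=np.array([np.cos(a[3]),np.sin(a[3]),0]);Z=np.array([0,0,-1.]);X=np.cross(Y,Z)
    print("dr",(R.inv()*Ro.from_matrix(np.c_[X,Y,Z])).as_rotvec()/np.radians(8))
E
python3 go.py 460 -252 320 2.968
```

```text
t 0.1 pos [237.835 577.413 230.33 ] F [-0.477  0.168 -1.111] M [ 0.001 -0.014  0.02 ] w 85.17612037573566 g 0.0 q [ 1.439  0.385  0.007 -0.    -1.194 -0.259]
tool y yaw -1.961726219924987 tool z [-0.001 -0.002 -1.   ]
slide [521.459 682.357 -88.274]
dr [ 0.011 -0.01   9.693]
```

Call:
step_arm(
  motion=[
    {"slide":[20,27,-30],"dr":[0,0,0.6],"jaw":85},
    {"slide":[55,72,-60],"dr":[0,0,1.2],"jaw":85},
    {"slide":[90,118,-85],"dr":[0,0,1.8],"jaw":85},
    {"slide":[125,163,-85],"dr":[0,0,2.4],"jaw":85},
    {"slide":[160,209,-85],"dr":[0,0,3.0],"jaw":85},
    {"slide":[195,255,-85],"dr":[0,0,3.6],"jaw":85},
    {"slide":[230,300,-85],"dr":[0,0,4.2],"jaw":85},
    {"slide":[260,341,-85],"dr":[0,0,4.8],"jaw":85},
  ],
)

```text
clock: 1.1
position: [348.4, 161.5, 316.2]
ee_rot: [0.862, -0.507, -0.0, -0.0]
contact_force: [0.5, 0.0, 0.7]
gripper_width: 84.9
grasp_force: 0.0
```

```bash
python3 go.py 460 -252 250 2.968
```

```text
t 1.1 pos [348.351 161.482 316.199] F [0.471 0.019 0.696] M [-0.01  -0.102  0.007] w 84.89036295767967 g 0.0 q [ 0.863 -0.104 -0.364 -0.    -1.31  -0.356]
tool y yaw -2.6344735494611946 tool z [-0.  0. -1.]
slide [415.679 103.217  66.121]
dr [0.    0.001 4.875]
```

Call:
step_arm(
  motion=[
    {"slide":[52,13,8],"dr":[0,0,0.6],"jaw":50},
    {"slide":[104,26,16],"dr":[0,0,1.2],"jaw":50},
    {"slide":[156,39,25],"dr":[0,0,1.8],"jaw":50},
    {"slide":[208,52,33],"dr":[0,0,2.4],"jaw":50},
    {"slide":[260,65,42],"dr":[0,0,3.0],"jaw":50},
    {"slide":[312,78,50],"dr":[0,0,3.6],"jaw":50},
    {"slide":[364,91,58],"dr":[0,0,4.2],"jaw":50},
    {"slide":[415.7,103.2,66],"dr":[0,0,4.88],"jaw":50},
  ],
)

```text
clock: 2.1
position: [461.3, -251.5, 249.7]
ee_rot: [-0.643, 0.766, 0.0, -0.0]
contact_force: [1.9, 0.5, 1.5]
gripper_width: 49.6
grasp_force: 0.0
```

```bash
cat > snap.py <<'E'
import sys,cv2,numpy as np
from bench import optics
out=[]
for n,x0,y0,w,h,k in eval(sys.argv[2]):
    im=optics.get_image(n);cv2.imwrite(f"pics/raw_{sys.argv[1]}_{n}.png",im)
    out.append(cv2.resize(im[y0:y0+h,x0:x0+w],None,fx=k,fy=k,interpolation=cv2.INTER_CUBIC))
H=max(o.shape[0] for o in out)
cv2.imwrite(f"pics/{sys.argv[1]}.png",np.hstack([np.pad(o,((0,H-o.shape[0]),(0,0),(0,0))) for o in out]))
E
python3 go.py 460 -252 113 2.968
```

```text
t 2.1 pos [ 461.3   -251.495  249.669] F [1.945 0.475 1.476] M [ 0.094 -0.079 -0.023] w 49.648690259491055 g 0.0 q [-0.19   0.202 -0.204 -0.    -1.165  0.015]
tool y yaw 2.9665367030239627 tool z [-0.001  0.    -1.   ]
slide [  0.756   1.115 136.669]
dr [ 0.004  0.002 -0.01 ]
```

Call:
step_arm(
  motion=[
    {"slide":[0,1,30],"dr":[0,0,0],"jaw":50},
    {"slide":[0,1,60],"dr":[0,0,0],"jaw":50},
    {"slide":[0,1,90],"dr":[0,0,0],"jaw":50},
    {"slide":[0.5,1,115],"dr":[0,0,0],"jaw":50},
    {"slide":[0.5,1,130],"dr":[0,0,0],"jaw":50},
    {"slide":[0.5,1,136],"dr":[0,0,0],"jaw":50},
    {"slide":[0.5,1,136],"dr":[0,0,0],"jaw":50},
    {"slide":[0.5,1,136],"dr":[0,0,0],"jaw":30},
  ],
)

```text
clock: 3.1
position: [460.9, -250.2, 115.3]
ee_rot: [-0.644, 0.765, -0.001, 0.001]
contact_force: [-0.8, -1.5, 0.0]
gripper_width: 32.7
grasp_force: 0.0
```

```bash
python3 go.py 460 -252 113 2.968; python3 snap.py grasp '[("side",290,220,110,160,3.5),("top",335,190,115,80,3.5)]'
```

```text
t 3.1 pos [ 460.946 -250.151  115.254] F [-0.799 -1.485  0.029] M [-0.02   0.007  0.013] w 32.73770440391892 g 0.0 q [-0.187  0.333 -0.398  0.    -0.838  0.016]
tool y yaw 2.9702287409689916 tool z [ 0.002 -0.001 -1.   ]
slide [1.983 0.621 2.253]
dr [-0.014 -0.002  0.016]
```

View pics/grasp.png

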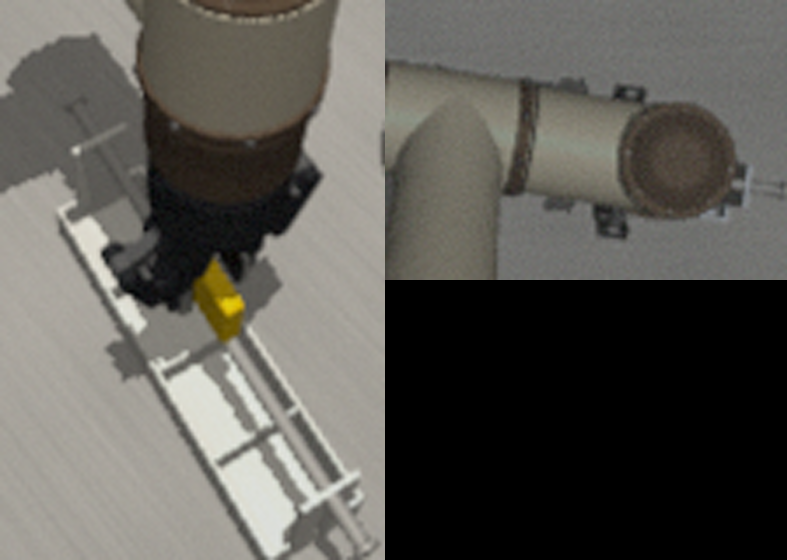

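The picture shows the fingers either side of the yellow handle (handle at about crop 215,300), so I'll close.

Call:
step_arm(
  motion=[
    {"slide":[1,0.5,2],"dr":[0,0,0],"jaw":20},
    {"slide":[1,0.5,2],"dr":[0,0,0],"jaw":10},
    {"slide":[1,0.5,2],"dr":[0,0,0],"jaw":5},
    {"slide":[1,0.5,2],"dr":[0,0,0],"jaw":5},
    {"slide":[1,0.5,2],"dr":[0,0,0],"jaw":5},
    {"slide":[1,0.5,2],"dr":[0,0,0],"jaw":5},
    {"slide":[1,0.5,2],"dr":[0,0,0],"jaw":5},
    {"slide":[1,0.5,2],"dr":[0,0,0],"jaw":5},
  ],
)

```text
clock: 4.2
position: [459.4, -250.9, 112.5]
ee_rot: [-0.644, 0.765, 0.0, -0.0]
contact_force: [-2.9, 0.2, 5.5]
gripper_width: 13.4
grasp_force: 59.5
```

```bash
python3 go.py 460 -252 330 2.968
```

```text
t 4.2 pos [ 459.39  -250.911  112.479] F [-2.866  0.195  5.467] M [0.16  0.883 0.082] w 13.350633609028572 g 59.54740762710571 q [-0.19   0.336 -0.401  0.    -0.834  0.018]
tool y yaw 2.970078256498394 tool z [-0. -0. -1.]
slide [   0.997   -0.684 -217.521]
dr [ 0.003 -0.001  0.015]
```

Call:
step_arm(
  motion=[
    {"slide":[0,0,-8],"dr":[0,0,0],"jaw":5},
    {"slide":[0,0,-25],"dr":[0,0,0],"jaw":5},
    {"slide":[0,0,-55],"dr":[0,0,0],"jaw":5},
    {"slide":[0,0,-90],"dr":[0,0,0],"jaw":5},
    {"slide":[0,0,-130],"dr":[0,0,0],"jaw":5},
    {"slide":[0,0,-170],"dr":[0,0,0],"jaw":5},
    {"slide":[0,0,-205],"dr":[0,0,0],"jaw":5},
    {"slide":[0,0,-218],"dr":[0,0,0],"jaw":5},
  ],
)

```text
clock: 5.2
position: [460.6, -250.9, 331.9]
ee_rot: [-0.644, 0.765, -0.001, 0.001]
contact_force: [-1.2, 0.3, -3.6]
gripper_width: 13.2
grasp_force: 58.7
```

```bash
python3 go.py 556.5 244 330 2.9136
```

```text
t 5.2 pos [ 460.557 -250.873  331.949] F [-1.241  0.266 -3.611] M [ 0.054 -0.026  0.023] w 13.230630679253473 g 58.72251212596893 q [-0.189  0.153 -0.06  -0.    -1.354  0.018]
tool y yaw 2.969931412573729 tool z [ 0.004 -0.    -1.   ]
slide [-503.988   -9.991    2.175]
dr [-0.03   0.003  0.403]
```

Call:
step_arm(
  motion=[
    {"slide":[-15,0,-4],"dr":[0,0,0],"jaw":5},
    {"slide":[-45,-1,-8],"dr":[0,0,0.05],"jaw":5},
    {"slide":[-85,-2,-10],"dr":[0,0,0.1],"jaw":5},
    {"slide":[-130,-3,-10],"dr":[0,0,0.15],"jaw":5},
    {"slide":[-175,-4,-10],"dr":[0,0,0.2],"jaw":5},
    {"slide":[-220,-5,-10],"dr":[0,0,0.25],"jaw":5},
    {"slide":[-265,-6,-10],"dr":[0,0,0.3],"jaw":5},
    {"slide":[-310,-7,-10],"dr":[0,0,0.35],"jaw":5},
  ],
)

```text
clock: 6.2
position: [518.5, 55.7, 338.1]
ee_rot: [-0.625, 0.781, 0.001, -0.002]
contact_force: [0.6, -0.3, -3.4]
gripper_width: 13.4
grasp_force: 58.7
```

```bash
python3 go.py 556.5 244 340 2.9136
```

```text
t 6.2 pos [518.524  55.724 338.069] F [ 0.65  -0.339 -3.42 ] M [-0.042 -0.095 -0.042] w 13.371899399922146 g 58.683605790138245 q [ 0.418  0.149 -0.049 -0.001 -1.376 -0.638]
tool y yaw 2.921385044361497 tool z [-0.004 -0.    -1.   ]
slide [-192.022    4.073   -2.131]
dr [ 0.025 -0.008  0.056]
```

Call:
step_arm(
  motion=[
    {"slide":[-45,1,0],"dr":[0,0,0],"jaw":5},
    {"slide":[-90,2,0],"dr":[0,0,0],"jaw":5},
    {"slide":[-130,3,0],"dr":[0,0,0],"jaw":5},
    {"slide":[-160,4,0],"dr":[0,0,0.05],"jaw":5},
    {"slide":[-180,4,0],"dr":[0,0,0.05],"jaw":5},
    {"slide":[-190,4,0],"dr":[0,0,0.05],"jaw":5},
    {"slide":[-192,4,0],"dr":[0,0,0.05],"jaw":5},
    {"slide":[-192,4,0],"dr":[0,0,0.05],"jaw":5},
  ],
)

```text
clock: 7.2
position: [557.4, 240.9, 340.4]
ee_rot: [-0.622, 0.783, -0.0, -0.0]
contact_force: [0.6, 0.4, -2.6]
gripper_width: 13.4
grasp_force: 58.7
```

```bash
python3 go.py 556.5 244 240 2.9136
```

```text
t 7.2 pos [557.384 240.875 340.424] F [ 0.582  0.385 -2.639] M [0.001 0.016 0.02 ] w 13.378012334204575 g 58.70424807071686 q [ 0.674  0.303  0.156  0.    -1.424 -0.902]
tool y yaw 2.913420251029882 tool z [-0. -0. -1.]
slide [ -2.869   1.558 100.423]
dr [ 0.001 -0.002 -0.001]
```

Call:
step_arm(
  motion=[
    {"slide":[-3,1.5,10],"dr":[0,0,0],"jaw":5},
    {"slide":[-3,1.5,25],"dr":[0,0,0],"jaw":5},
    {"slide":[-3,1.5,45],"dr":[0,0,0],"jaw":5},
    {"slide":[-3,1.5,65],"dr":[0,0,0],"jaw":5},
    {"slide":[-3,1.5,83],"dr":[0,0,0],"jaw":5},
    {"slide":[-3,1.5,95],"dr":[0,0,0],"jaw":5},
    {"slide":[-3,1.5,100],"dr":[0,0,0],"jaw":5},
    {"slide":[-3,1.5,100],"dr":[0,0,0],"jaw":5},
  ],
)

```text
clock: 8.2
position: [556.8, 244.8, 240.2]
ee_rot: [-0.622, 0.783, -0.0, -0.0]
contact_force: [0.3, -0.6, -2.9]
gripper_width: 13.5
grasp_force: 58.6
```

```bash
python3 go.py 556.5 244 240 2.9136; python3 snap.py over '[("side",185,60,130,150,4),("top",165,170,140,90,2)]'
```

```text
t 8.2 pos [556.772 244.776 240.196] F [ 0.327 -0.587 -2.905] M [ 0.002 -0.032  0.009] w 13.48786906275569 g 58.61033499240875 q [ 0.68   0.35  -0.022  0.    -1.199 -0.908]
tool y yaw 2.9141718901119593 tool z [-0. -0. -1.]
slide [0.817 0.09  0.196]
dr [ 0.    -0.002  0.004]
```

View pics/over.png

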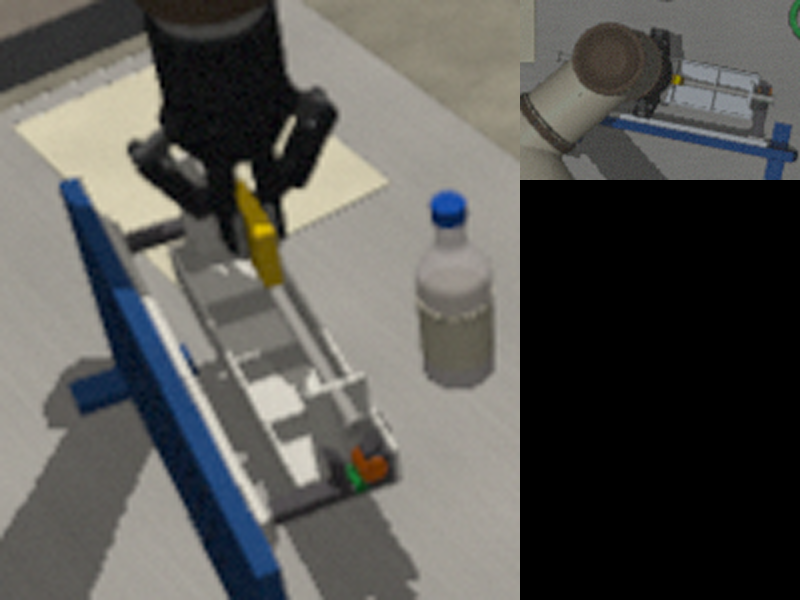

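The rack is held level over the stand. The near rod end is at about crop (350–372, 410–437), just above the near roller (370,462). I'll check that against the projection.

```bash
python3 - <<'E'
from geo import *
import cv2
np.set_printoptions(precision=1,suppress=True)
s=[556.77,244.78,-.2275]; 
for off in(0,-1.6):
  for y,z in((-132,227.7),(-164,227.7),(164,227.7),(-30,277.7)):
    p=T(s,np.array([0,y+off,z]));a,b=proj("side",p),proj("top",p)
    print(off,y,p,"sidecrop",(b*0+a+.5-[185,60])*4,"topraw",b)
im=cv2.imread("pics/raw_over_top.png")
cv2.imwrite("pics/overz.png",cv2.resize(im[190:250,235:310],None,fx=8,fy=8,interpolation=cv2.INTER_CUBIC))
E
```

```text
0 -132 [527.  116.2 227.7] sidecrop [334.6 392.7] topraw [279.6 217.1]
0 -164 [519.8  85.  227.7] sidecrop [354.8 426.4] topraw [290.1 219.2]
0 164 [593.8 404.6 227.7] sidecrop [179.4 133.3] topraw [183.3 197.7]
0 -30 [550.  215.6 277.7] sidecrop [263.7 232.6] topraw [243.7 209.4]
-1.6 -132 [526.6 114.6 227.7] sidecrop [335.6 394.4] topraw [280.2 217.2]
-1.6 -164 [519.4  83.4 227.7] sidecrop [355.8 428.2] topraw [290.6 219.3]
-1.6 164 [593.4 403.  227.7] sidecrop [180.1 134.5] topraw [183.8 197.8]
-1.6 -30 [549.6 214.  277.7] sidecrop [264.6 234.1] topraw [244.2 209.5]
```

View pics/overz.png

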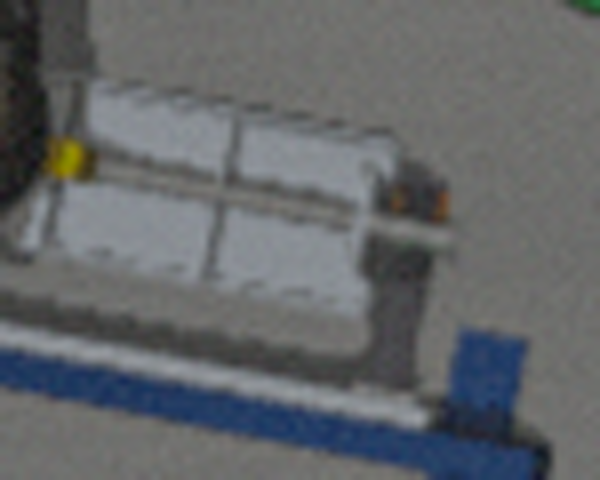

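The rod's right end is at raw (291,219.6) against a predicted (290.6,219.3), and the roller lies between plate and disc, so alignment is good. Lowering now.

Call:
step_arm(
  motion=[
    {"slide":[0.5,0,4],"dr":[0,0,0],"jaw":5},
    {"slide":[0.5,0,9],"dr":[0,0,0],"jaw":5},
    {"slide":[0.5,0,14],"dr":[0,0,0],"jaw":5},
    {"slide":[0.5,0,19],"dr":[0,0,0],"jaw":5},
    {"slide":[0.5,0,23],"dr":[0,0,0],"jaw":5},
    {"slide":[0.5,0,26],"dr":[0,0,0],"jaw":5},
    {"slide":[0.5,0,28],"dr":[0,0,0],"jaw":5},
    {"slide":[0.5,0,28],"dr":[0,0,0],"jaw":5},
  ],
)

```text
clock: 9.3
position: [556.6, 244.3, 212.2]
ee_rot: [-0.622, 0.783, -0.0, -0.0]
contact_force: [0.3, -0.7, -3.7]
gripper_width: 12.6
grasp_force: 58.7
```

Call:
step_arm(
  motion=[
    {"slide":[0,0,1.5],"dr":[0,0,0],"jaw":5},
    {"slide":[0,0,3],"dr":[0,0,0],"jaw":5},
    {"slide":[0,0,4.5],"dr":[0,0,0],"jaw":5},
    {"slide":[0,0,6],"dr":[0,0,0],"jaw":5},
    {"slide":[0,0,7.5],"dr":[0,0,0],"jaw":5},
    {"slide":[0,0,9],"dr":[0,0,0],"jaw":5},
    {"slide":[0,0,10],"dr":[0,0,0],"jaw":5},
    {"slide":[0,0,10],"dr":[0,0,0],"jaw":5},
  ],
)

```text
clock: 10.3
position: [556.6, 244.3, 202.2]
ee_rot: [-0.622, 0.783, -0.0, -0.0]
contact_force: [0.1, -0.5, -3.8]
gripper_width: 13.1
grasp_force: 58.7
```

Call:
step_arm(
  motion=[
    {"slide":[0,0,1],"dr":[0,0,0],"jaw":5},
    {"slide":[0,0,2],"dr":[0,0,0],"jaw":5},
    {"slide":[0,0,3],"dr":[0,0,0],"jaw":5},
    {"slide":[0,0,4],"dr":[0,0,0],"jaw":5},
    {"slide":[0,0,5],"dr":[0,0,0],"jaw":5},
    {"slide":[0,0,6],"dr":[0,0,0],"jaw":5},
    {"slide":[0,0,7],"dr":[0,0,0],"jaw":5},
    {"slide":[0,0,7],"dr":[0,0,0],"jaw":5},
  ],
)

```text
clock: 11.3
position: [556.8, 244.4, 197.1]
ee_rot: [-0.622, 0.783, -0.0, 0.001]
contact_force: [-4.4, -0.5, 5.7]
gripper_width: 13.6
grasp_force: 60.0
```

```bash
python3 go.py
```

```text
t 11.3 pos [556.76  244.39  197.118] F [-4.354 -0.537  5.691] M [-0.028  0.964  0.098] w 13.560420437414459 g 59.991499185562134 q [ 0.68   0.38  -0.088  0.001 -1.101 -0.907]
tool y yaw 2.9145504049291278 tool z [ 0.001  0.001 -1.   ]
```

Call:
step_arm(
  motion=[
    {"slide":[0,0,0.4],"dr":[0,0,0],"jaw":5},
    {"slide":[0,0,0.8],"dr":[0,0,0],"jaw":5},
    {"slide":[0,0,1.2],"dr":[0,0,0],"jaw":5},
    {"slide":[0,0,1.6],"dr":[0,0,0],"jaw":5},
    {"slide":[0,0,2],"dr":[0,0,0],"jaw":5},
    {"slide":[0,0,2],"dr":[0,0,0],"jaw":5},
    {"slide":[0,0,2],"dr":[0,0,0],"jaw":5},
    {"slide":[0,0,2],"dr":[0,0,0],"jaw":5},
  ],
)

```text
clock: 12.3
position: [556.8, 244.4, 197.1]
ee_rot: [-0.623, 0.782, -0.001, 0.001]
contact_force: [-5.7, -1.9, 10.6]
gripper_width: 13.2
grasp_force: 60.8
```

```bash
python3 go.py
```

```text
t 12.3 pos [556.846 244.401 197.054] F [-5.727 -1.872 10.601] M [-0.143  1.866 -0.003] w 13.19203594983048 g 60.84057033061981 q [ 0.68   0.38  -0.089  0.001 -1.099 -0.907]
tool y yaw 2.915055754923971 tool z [ 0.003  0.001 -1.   ]
```

Both ends are bearing (small Mx), but the rod hasn't moved under 10.6 N. The Fx of −5.7 N suggests it may sit on the +x flare, so I'll ease it 1.5 mm in −x and see.

Call:
step_arm(
  motion=[
    {"slide":[0,0.4,2],"dr":[0,0,0],"jaw":5},
    {"slide":[0,0.8,2],"dr":[0,0,0],"jaw":5},
    {"slide":[0,1.2,2],"dr":[0,0,0],"jaw":5},
    {"slide":[0,1.6,2],"dr":[0,0,0],"jaw":5},
    {"slide":[0,2,2],"dr":[0,0,0],"jaw":5},
    {"slide":[0,2,2],"dr":[0,0,0],"jaw":5},
    {"slide":[0,2,2],"dr":[0,0,0],"jaw":5},
    {"slide":[0,2,2],"dr":[0,0,0],"jaw":5},
  ],
)

```text
clock: 13.3
position: [556.1, 244.9, 196.3]
ee_rot: [-0.623, 0.783, -0.001, 0.003]
contact_force: [-4.4, -2.9, 13.7]
gripper_width: 13.2
grasp_force: 61.2
```

```bash
python3 go.py
```

```text
t 13.3 pos [556.141 244.917 196.275] F [-4.447 -2.908 13.659] M [-0.414  1.437 -0.048] w 13.220908371225981 g 61.211984753608704 q [ 0.682  0.378 -0.094  0.003 -1.092 -0.91 ]
tool y yaw 2.9149610781605433 tool z [ 0.006  0.002 -1.   ]
```

Sorry to myself: row shifts restart each call, so that also pressed 2 mm further. The rod moved −0.7 mm in x and −0.8 mm in z, a 45° slope, so it is on the flare. I'll unload, shift −x and come down again.

Call:
step_arm(
  motion=[
    {"slide":[0,0,-2],"dr":[0,0,0],"jaw":5},
    {"slide":[0,0,-4.5],"dr":[0,0,0],"jaw":5},
    {"slide":[0,1,-6],"dr":[0,0,0],"jaw":5},
    {"slide":[0,1.5,-6],"dr":[0,0,0],"jaw":5},
    {"slide":[0,1.5,-5],"dr":[0,0,0],"jaw":5},
    {"slide":[0,1.5,-4],"dr":[0,0,0],"jaw":5},
    {"slide":[0,1.5,-3],"dr":[0,0,0],"jaw":5},
    {"slide":[0,1.5,-3],"dr":[0,0,0],"jaw":5},
  ],
)

```text
clock: 14.3
position: [554.3, 245.3, 195.2]
ee_rot: [-0.623, 0.783, -0.001, 0.001]
contact_force: [5.7, -1.2, -0.8]
gripper_width: 13.4
grasp_force: 59.4
```

```bash
python3 go.py
```

```text
t 14.3 pos [554.316 245.263 195.213] F [ 5.686 -1.152 -0.781] M [-0.539 -1.659  0.253] w 13.441846158662823 g 59.43129479885101 q [ 0.684  0.378 -0.097  0.002 -1.094 -0.912]
tool y yaw 2.9148582698935384 tool z [ 0.003  0.    -1.   ]
```

Now Fx is +5.7 N, so contact is on the −x side. The throat centre is between the two, near x ≈ 555.3. Centring and lowering a little.

Call:
step_arm(
  motion=[
    {"slide":[0,-1,-1],"dr":[0,0,0],"jaw":5},
    {"slide":[0,-2,-1],"dr":[0,0,0],"jaw":5},
    {"slide":[0,-2.2,0],"dr":[0,0,0],"jaw":5},
    {"slide":[0,-2.2,0.5],"dr":[0,0,0],"jaw":5},
    {"slide":[0,-2.2,1],"dr":[0,0,0],"jaw":5},
    {"slide":[0,-2.2,1.5],"dr":[0,0,0],"jaw":5},
    {"slide":[0,-2.2,2],"dr":[0,0,0],"jaw":5},
    {"slide":[0,-2.2,2],"dr":[0,0,0],"jaw":5},
  ],
)

```text
clock: 15.3
position: [554.7, 244.7, 194.4]
ee_rot: [-0.622, 0.783, 0.0, 0.0]
contact_force: [-5.3, -0.1, 9.2]
gripper_width: 13.3
grasp_force: 60.9
```

```bash
python3 go.py
```

```text
t 15.3 pos [554.72  244.712 194.437] F [-5.252 -0.074  9.233] M [0.113 1.551 0.122] w 13.254460008518679 g 60.88824927806854 q [ 0.682  0.38  -0.095 -0.    -1.095 -0.909]
tool y yaw 2.9145790819526125 tool z [ 0.  0. -1.]
```

Call:
step_arm(
  motion=[
    {"slide":[0,0.5,0.4],"dr":[0,0,0],"jaw":5},
    {"slide":[0,0.8,0.8],"dr":[0,0,0],"jaw":5},
    {"slide":[0,0.8,1.2],"dr":[0,0,0],"jaw":5},
    {"slide":[0,0.8,1.5],"dr":[0,0,0],"jaw":5},
    {"slide":[0,0.8,1.8],"dr":[0,0,0],"jaw":5},
    {"slide":[0,0.8,2],"dr":[0,0,0],"jaw":5},
    {"slide":[0,0.8,2],"dr":[0,0,0],"jaw":5},
    {"slide":[0,0.8,2],"dr":[0,0,0],"jaw":5},
  ],
)

```text
clock: 16.3
position: [554.5, 245.0, 193.0]
ee_rot: [-0.623, 0.782, -0.0, 0.001]
contact_force: [-4.1, 0.7, 9.8]
gripper_width: 13.5
grasp_force: 61.0
```

```bash
python3 go.py
```

```text
t 16.3 pos [554.507 244.957 193.048] F [-4.063  0.706  9.815] M [-0.101  1.407  0.264] w 13.508129116426177 g 61.048500537872314 q [ 0.683  0.381 -0.098  0.001 -1.09  -0.91 ]
tool y yaw 2.915205776423973 tool z [ 0.002  0.    -1.   ]
```

The rod now sinks at about 10 N with x steady, so the rollers are yielding. Continuing.

Call:
step_arm(
  motion=[
    {"slide":[0,0,0.3],"dr":[0,0,0],"jaw":5},
    {"slide":[0,0,0.6],"dr":[0,0,0],"jaw":5},
    {"slide":[0,0,0.9],"dr":[0,0,0],"jaw":5},
    {"slide":[0,0,1.2],"dr":[0,0,0],"jaw":5},
    {"slide":[0,0,1.5],"dr":[0,0,0],"jaw":5},
    {"slide":[0,0,1.8],"dr":[0,0,0],"jaw":5},
    {"slide":[0,0,2],"dr":[0,0,0],"jaw":5},
    {"slide":[0,0,2],"dr":[0,0,0],"jaw":5},
  ],
)

```text
clock: 17.3
position: [554.5, 245.0, 190.4]
ee_rot: [-0.623, 0.782, -0.0, 0.001]
contact_force: [-3.7, 1.1, 8.0]
gripper_width: 13.2
grasp_force: 60.8
```

```bash
python3 go.py
```

```text
t 17.3 pos [554.511 245.008 190.357] F [-3.682  1.147  8.025] M [-0.019  1.065  0.276] w 13.203226950657147 g 60.78608751296997 q [ 0.683  0.383 -0.102  0.001 -1.085 -0.91 ]
tool y yaw 2.915119026325024 tool z [ 0.001  0.    -1.   ]
```

Call:
step_arm(
  motion=[
    {"slide":[0,0,0.4],"dr":[0,0,0],"jaw":5},
    {"slide":[0,0,0.8],"dr":[0,0,0],"jaw":5},
    {"slide":[0,0,1.2],"dr":[0,0,0],"jaw":5},
    {"slide":[0,0,1.6],"dr":[0,0,0],"jaw":5},
    {"slide":[0,0,2],"dr":[0,0,0],"jaw":5},
    {"slide":[0,0,2.5],"dr":[0,0,0],"jaw":5},
    {"slide":[0,0,3],"dr":[0,0,0],"jaw":5},
    {"slide":[0,0,3],"dr":[0,0,0],"jaw":5},
  ],
)

```text
clock: 18.3
position: [554.5, 244.9, 186.6]
ee_rot: [-0.623, 0.783, -0.0, 0.0]
contact_force: [-2.5, 0.1, 5.0]
gripper_width: 13.6
grasp_force: 60.3
```

```bash
python3 go.py
```

```text
t 18.3 pos [554.489 244.942 186.613] F [-2.518  0.097  4.986] M [-0.039  0.687  0.336] w 13.594556853708728 g 60.322964787483215 q [ 0.683  0.386 -0.107  0.001 -1.077 -0.91 ]
tool y yaw 2.914906350804274 tool z [ 0.001 -0.    -1.   ]
```

Call:
step_arm(
  motion=[
    {"slide":[0,0,0.4],"dr":[0,0,0],"jaw":5},
    {"slide":[0,0,0.8],"dr":[0,0,0],"jaw":5},
    {"slide":[0,0,1.2],"dr":[0,0,0],"jaw":5},
    {"slide":[0,0,1.6],"dr":[0,0,0],"jaw":5},
    {"slide":[0,0,2],"dr":[0,0,0],"jaw":5},
    {"slide":[0,0,2.5],"dr":[0,0,0],"jaw":5},
    {"slide":[0,0,3],"dr":[0,0,0],"jaw":5},
    {"slide":[0,0,3],"dr":[0,0,0],"jaw":5},
  ],
)

```text
clock: 19.3
position: [554.5, 244.9, 181.9]
ee_rot: [-0.622, 0.783, 0.0, -0.0]
contact_force: [-1.3, 0.8, 1.5]
gripper_width: 13.2
grasp_force: 59.9
```

```bash
python3 go.py
```

```text
t 19.3 pos [554.475 244.878 181.879] F [-1.292  0.828  1.545] M [0.17  0.489 0.309] w 13.24533891391756 g 59.91751313209534 q [ 0.683  0.391 -0.112 -0.    -1.068 -0.91 ]
tool y yaw 2.9141775812678614 tool z [-0. -0. -1.]
```

Call:
step_arm(
  motion=[
    {"slide":[0,0,0.3],"dr":[0,0,0],"jaw":5},
    {"slide":[0,0,0.6],"dr":[0,0,0],"jaw":5},
    {"slide":[0,0,0.9],"dr":[0,0,0],"jaw":5},
    {"slide":[0,0,1.2],"dr":[0,0,0],"jaw":5},
    {"slide":[0,0,1.5],"dr":[0,0,0],"jaw":5},
    {"slide":[0,0,2],"dr":[0,0,0],"jaw":5},
    {"slide":[0,0,2.5],"dr":[0,0,0],"jaw":5},
    {"slide":[0,0,2.5],"dr":[0,0,0],"jaw":5},
  ],
)

```text
clock: 20.3
position: [554.5, 244.7, 180.7]
ee_rot: [-0.622, 0.783, -0.0, 0.0]
contact_force: [-4.1, -0.0, 6.4]
gripper_width: 13.3
grasp_force: 60.5
```

```bash
python3 go.py
```

```text
t 20.3 pos [554.476 244.722 180.701] F [-4.114 -0.02   6.354] M [0.115 1.247 0.288] w 13.270384488134896 g 60.47720789909363 q [ 0.683  0.391 -0.114  0.    -1.065 -0.91 ]
tool y yaw 2.9141747318608147 tool z [ 0.  0. -1.]
```

Descent stopped at 180.7 mm with the force rising and Mx near 0, so both ends seem to be on a floor. I'll press slightly more and look.

Call:
step_arm(
  motion=[
    {"slide":[0,-0.5,0.3],"dr":[0,0,0],"jaw":5},
    {"slide":[0,-1,0.6],"dr":[0,0,0],"jaw":5},
    {"slide":[0,-1,0.9],"dr":[0,0,0],"jaw":5},
    {"slide":[0,-1,1.2],"dr":[0,0,0],"jaw":5},
    {"slide":[0,-1,1.5],"dr":[0,0,0],"jaw":5},
    {"slide":[0,-1,1.5],"dr":[0,0,0],"jaw":5},
    {"slide":[0,-1,1.5],"dr":[0,0,0],"jaw":5},
    {"slide":[0,-1,1.5],"dr":[0,0,0],"jaw":5},
  ],
)

```text
clock: 21.3
position: [554.6, 244.7, 180.6]
ee_rot: [-0.622, 0.783, 0.0, -0.0]
contact_force: [-8.0, 1.5, 12.3]
gripper_width: 13.1
grasp_force: 61.3
```

```bash
python3 go.py; python3 snap.py home '[("side",215,80,75,110,5)]'; python3 - <<'E'
from geo import *
import cv2
np.set_printoptions(precision=1,suppress=True)
im=cv2.imread("pics/raw_home_side.png");h=cv2.cvtColor(im,cv2.COLOR_BGR2HSV)
for nm,lo,hi in(("orange",(4,130,60),(18,255,255)),("green",(38,90,30),(88,255,255))):
    k,_,st,ce=cv2.connectedComponentsWithStats(cv2.inRange(h,lo,hi)); print(nm,[(st[i].tolist(),ce[i].round(1).tolist()) for i in range(1,k) if 2<st[i][4]<100])
s=[554.2,243.1,-.2275]
for y in(164,147,-147,-164,-132):
    a=proj("side",T(s,np.array([0,y,168.2])));print(y,a,(a+.5-[215,80])*5)
E
```

```text
t 21.3 pos [554.595 244.683 180.61 ] F [-8.034  1.548 12.267] M [0.332 2.745 0.261] w 13.096199370883205 g 61.32509887218475 q [ 0.682  0.392 -0.113 -0.001 -1.066 -0.909]
tool y yaw 2.9145219277040324 tool z [-0.001  0.    -1.   ]
orange [([119, 0, 23, 5, 63], [132.2, 1.4]), ([68, 133, 3, 3, 4], [69.2, 133.8]), ([273, 172, 9, 8, 46], [277.4, 175.9])]
green []
164 [232.7 110.1] [ 91.1 152.8]
147 [234.6 113.3] [100.4 168.9]
-147 [272.6 178.8] [290.5 496.5]
-164 [275.2 183.3] [303.5 518.9]
-132 [270.3 174.9] [279.2 477.1]
```

View pics/home.png

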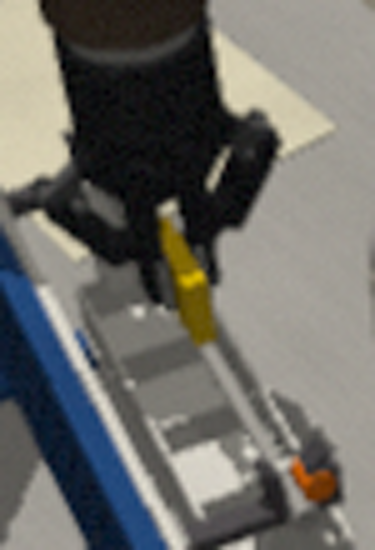

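The side view shows the near hook's orange roller sprung back over the rod (crop 315,483), with the rod in the hook and no green showing. The left hook is hidden behind the gripper, so I'll check it from the top while easing the lateral load.

Call:
step_arm(
  motion=[
    {"slide":[0,1,0],"dr":[0,0,0],"jaw":5},
    {"slide":[0,2,0],"dr":[0,0,0],"jaw":5},
    {"slide":[0,2.2,0],"dr":[0,0,0],"jaw":5},
    {"slide":[0,2.2,0],"dr":[0,0,0],"jaw":5},
    {"slide":[0,2.2,0],"dr":[0,0,0],"jaw":5},
    {"slide":[0,2.2,0],"dr":[0,0,0],"jaw":5},
    {"slide":[0,2.2,0],"dr":[0,0,0],"jaw":5},
    {"slide":[0,2.2,0],"dr":[0,0,0],"jaw":5},
  ],
)

```text
clock: 22.35
position: [554.4, 244.8, 180.6]
ee_rot: [-0.622, 0.783, -0.001, 0.001]
contact_force: [-2.6, -1.7, 10.2]
gripper_width: 13.1
grasp_force: 60.9
```

```bash
python3 go.py; python3 snap.py top2 '[("top",165,180,140,80,5)]'; python3 - <<'E'
from geo import *
import cv2
np.set_printoptions(precision=1,suppress=True)
im=cv2.imread("pics/raw_top2_top.png");h=cv2.cvtColor(im,cv2.COLOR_BGR2HSV)
for nm,lo,hi in(("orange",(4,110,50),(18,255,255)),("green",(38,80,30),(88,255,255))):
    k,_,st,ce=cv2.connectedComponentsWithStats(cv2.inRange(h,lo,hi)); print(nm,[(st[i].tolist(),ce[i].round(1).tolist()) for i in range(1,k) if 2<st[i][4]<100])
s=[554.2,243.1,-.2275]
for y in(164,147,-147,-164):print(y,proj("top",T(s,np.array([0,y,168.2]))))
print(im[194:206,190:201].sum(2))
E
```

```text
t 22.35 pos [554.409 244.798 180.632] F [-2.585 -1.673 10.16 ] M [-0.379  0.96   0.274] w 13.144010821265987 g 60.872071981430054 q [ 0.684  0.39  -0.117  0.002 -1.061 -0.912]
tool y yaw 2.914563236982816 tool z [ 0.003  0.    -1.   ]
orange [([191, 195, 8, 6, 20], [195.5, 198.3]), ([284, 214, 7, 5, 16], [287.3, 216.8]), ([21, 287, 3, 3, 4], [22.2, 288.0]), ([33, 288, 4, 2, 4], [34.5, 288.5]), ([25, 295, 2, 2, 3], [25.3, 295.7]), ([30, 296, 3, 5, 6], [31.3, 298.2]), ([34, 300, 2, 2, 3], [34.3, 300.3]), ([25, 305, 4, 3, 4], [26.5, 306.0]), ([35, 307, 5, 3, 6], [37.0, 307.7]), ([17, 308, 3, 2, 3], [18.0, 308.7]), ([23, 309, 3, 2, 3], [24.0, 309.3]), ([29, 308, 2, 2, 3], [29.3, 308.3]), ([31, 309, 5, 5, 10], [32.5, 311.2]), ([28, 311, 2, 2, 3], [28.3, 311.3]), ([6, 312, 3, 3, 4], [6.8, 313.0]), ([16, 312, 6, 6, 9], [18.6, 314.8]), ([24, 312, 3, 2, 3], [25.0, 312.7])]
green []
164 [189.2 200.1]
147 [194.5 201.1]
-147 [286.6 219.7]
-164 [291.9 220.8]
[[329 314 264 203 207 221 227 233 241 255 229]
 [349 288 206 139 162 185 160 132 146 157 186]
 [334 280 177 148 161 147 148 209 144 163 189]
 [340 289 202 150 164 159 148 193 168 181 209]
 [280 245 185 153 164 168 205 153 136 180 191]
 [245 209 192 207 229 218 220 160 183 208 179]
 [318 300 270 275 210 197 219 179 183 213 162]
 [315 341 335 341 329 332 317 252 210 188 183]
 [238 274 270 310 332 348 311 251 187 206 182]
 [201 164 166 204 217 251 265 245 202 187 177]
 [200 118 152 183 201 252 275 283 197 193 167]
 [156 167 164 200 251 287 304 308 224 187 141]]
```

The left hook is visible from the top, so I'll view that.

View pics/top2.png

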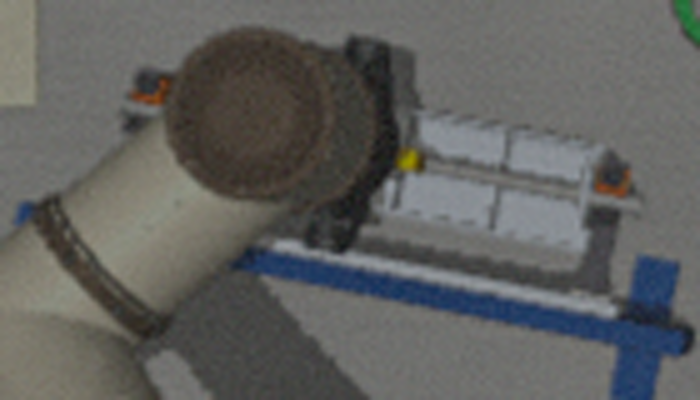

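The top view shows both rollers (left at crop 150,93; right at 612,182) in the same relation to the rod, which covers both pins. Green is gone in both hooks, so the rod lies home in each. Press loads were also balanced: Mx stayed at or below 0.4 N m under 14 N, where one-sided support would give 2. I'll unload before opening.

Call:
step_arm(
  motion=[
    {"slide":[0,0.3,-0.5],"dr":[0,0,0],"jaw":5},
    {"slide":[0,0.6,-1],"dr":[0,0,0],"jaw":5},
    {"slide":[0,0.8,-1.5],"dr":[0,0,0],"jaw":5},
    {"slide":[0,0.8,-2],"dr":[0,0,0],"jaw":5},
    {"slide":[0,0.8,-2.5],"dr":[0,0,0],"jaw":5},
    {"slide":[0,0.8,-3],"dr":[0,0,0],"jaw":5},
    {"slide":[0,0.8,-3],"dr":[0,0,0],"jaw":5},
    {"slide":[0,0.8,-3],"dr":[0,0,0],"jaw":5},
  ],
)

```text
clock: 23.4
position: [554.2, 244.8, 180.7]
ee_rot: [-0.622, 0.783, -0.001, 0.001]
contact_force: [5.8, -3.2, -0.8]
gripper_width: 13.3
grasp_force: 59.3
```

```bash
python3 go.py
```

```text
t 23.4 pos [554.179 244.841 180.685] F [ 5.765 -3.192 -0.806] M [-0.885 -1.823  0.394] w 13.322702224581453 g 59.27994132041931 q [ 0.684  0.39  -0.117  0.002 -1.062 -0.913]
tool y yaw 2.9137734501165222 tool z [ 0.002 -0.    -1.   ]
```

Removing the Fy lever from Mx leaves about 0, so both hooks carried equal load. Easing the residual side forces, then letting go.

Call:
step_arm(
  motion=[
    {"slide":[0.4,-0.6,0],"dr":[0,0,0],"jaw":5},
    {"slide":[0.8,-1.2,0],"dr":[0,0,0],"jaw":5},
    {"slide":[1,-1.4,0],"dr":[0,0,0],"jaw":5},
    {"slide":[1,-1.4,0],"dr":[0,0,0],"jaw":5},
    {"slide":[1,-1.4,0],"dr":[0,0,0],"jaw":20},
    {"slide":[1,-1.4,0],"dr":[0,0,0],"jaw":35},
    {"slide":[1,-1.4,0],"dr":[0,0,0],"jaw":45},
    {"slide":[1,-1.4,0],"dr":[0,0,0],"jaw":45},
  ],
)

```text
clock: 24.4
position: [553.5, 243.9, 181.3]
ee_rot: [-0.622, 0.783, 0.0, -0.0]
contact_force: [1.2, -0.6, -0.2]
gripper_width: 44.9
grasp_force: 0.0
```

```bash
python3 go.py
```

```text
t 24.4 pos [553.511 243.944 181.35 ] F [ 1.209 -0.565 -0.207] M [ 0.004 -0.034  0.013] w 44.93301265728336 g 0.0 q [ 0.682  0.389 -0.116 -0.    -1.066 -0.91 ]
tool y yaw 2.9139970630203518 tool z [-0. -0. -1.]
```

Released with no load on the wrist. Retreating straight up.

Call:
step_arm(
  motion=[
    {"slide":[0,0,-5],"dr":[0,0,0],"jaw":45},
    {"slide":[0,0,-15],"dr":[0,0,0],"jaw":45},
    {"slide":[0,0,-30],"dr":[0,0,0],"jaw":45},
    {"slide":[0,0,-50],"dr":[0,0,0],"jaw":45},
    {"slide":[0,0,-75],"dr":[0,0,0],"jaw":45},
    {"slide":[0,0,-105],"dr":[0,0,0],"jaw":45},
    {"slide":[0,0,-130],"dr":[0,0,0],"jaw":45},
    {"slide":[0,0,-140],"dr":[0,0,0],"jaw":45},
  ],
)

```text
clock: 25.4
position: [554.2, 244.3, 324.3]
ee_rot: [-0.622, 0.783, -0.0, 0.002]
contact_force: [0.3, -0.3, 0.1]
gripper_width: 45.3
grasp_force: 0.0
```

```bash
python3 - <<'E'
from bench import optics
import cv2
for n in("top","side"):
    im=optics.get_image(n);cv2.imwrite(f"pics/raw_end_{n}.png",im);h=cv2.cvtColor(im,cv2.COLOR_BGR2HSV)
    for nm,lo,hi in(("orange",(4,110,50),(18,255,255)),("green",(38,80,30),(88,255,255)),("yellow",(22,150,80),(34,255,255))):
        k,_,st,ce=cv2.connectedComponentsWithStats(cv2.inRange(h,lo,hi)); print(n,nm,[(st[i].tolist(),ce[i].round(1).tolist()) for i in range(1,k) if 5<st[i][4]<400 and 160<ce[i][0]<330 and 90<ce[i][1]<240])
E
python3 go.py
```

```text
top orange [([284, 214, 7, 5, 17], [287.5, 216.8])]
top green [([300, 166, 26, 26, 243], [312.5, 178.3])]
top yellow [([235, 208, 14, 6, 51], [241.9, 210.5])]
side orange [([235, 108, 8, 6, 33], [238.3, 110.5]), ([273, 171, 9, 10, 50], [277.3, 175.8])]
side green []
side yellow [([245, 124, 13, 25, 165], [250.9, 135.9])]
t 25.5 pos [554.013 244.195 322.863] F [-0.529 -0.077 -0.676] M [ 0.035  0.004 -0.021] w 44.97240491697179 g 0.0 q [ 0.682  0.303  0.115  0.    -1.379 -0.91 ]
tool y yaw 2.914156467433884 tool z [ 0.002  0.002 -1.   ]
```

In both hooks the rollers are back at their original pixels and no green shows, and the arm is clear. Handing in.

```bash
python3 -c "
from bench import arm
print(arm.job_done())"
```

```text
the job is handed in; nothing more can be done
None
```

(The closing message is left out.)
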